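# Unhook the scoop and stand it in the dabba

### The arm

A 7-joint arm with a two-finger parallel gripper is mounted at the origin on the work surface. World frame = base frame: x ahead of the robot, y to its left, z up, the work surface at z = 0. Lengths are in m, angles in rad, forces in N, time in s.
With the tool pointing down it reaches from about 0.425 to 1.025 m from the base axis. Payload 9.4 kg.
Tool frame: the origin (TCP) lies at the very end of the fingers, on their centre line; the grasp point (between the pads) lies tcp_to_grasp behind it (tcp_to_grasp is the distance from the TCP to the grasp point, in m); x points along the fingers, y is the direction in which the jaws open and shut, and the axes are right-handed (so a half turn about x gives the same grasp; the last joint's range is limited). The gripper opens to 85 mm and grips with 20 to 120 N. Pads are 22 mm wide; open, the fingers measure 114 mm over their backs; the gripper's body (76 mm by 85 mm) begins 54 mm behind the grasp point. The pads swing forward as they close: fully open they stand 13 mm farther back than shut.
Start: joints at [-1.345, 0.599, -0.003, 1.599, 0.002, 0.943, -0.08], TCP at [0.216, 0.692, 0.194] pointing down, gripper open.
Joint ranges: [-2.57, 2.57], [-0.35, 1.97], [-1.29, 1.29], [0.11, 2.56], [-1.05, 4.19], [0.11, 1.86], [-2.63, 2.63]. Speed limits (rad/s): [2.22, 2.22, 3.01, 3.01, 3.14, 3.14, 3.14].

### API

Orientations are given as a unit quaternion [w, x, y, z].
In Python, from workcell import * gives the robot as it stands.
- The arm moves only by the tool apply_moves, never from a script. Its argument "targets" is one flat list of numbers, 7 for each row, row after row: the shift along the tool's x, y, z in mm, then the turn, a rotation vector about the tool's x, y, z in rad, then the finger opening in mm, from 0 to 85.4. In form: [tx, ty, tz, rx, ry, rz, hand, tx, ty, tz, rx, ry, rz, hand, ...]. A call has 1 to 8 rows; each row is the pose to reach, as a shift and turn from the pose measured when the call began, along the tool's axes at that moment; what a row does not reach only later rows make up. A row lasts 1/8 s, in which the tool goes at most 62.5 mm and 10.7 degrees, less where a joint would pass 70% of its speed; a pose out of reach is approached as far as the arm can. A call with a gripper value outside its range is refused whole. The fingers move at their own pace and stop on an object; "grip_force" is the grip in N (left out, the last holds). Time passes only in rows, so rows that repeat a pose let the fingers close. It gives the time, the measured TCP pose, the force and the opening at its end, in the units of the state.
- get_obs(): the state, without advancing time (a new reading comes with each control period).
- capture(name): name is "side" or "top"; returns a dict with "color" (400x640x3 uint8, red, green, blue), "depth" (400x640 float32, m along the optical axis (not along the pixel's ray), 0 where there is no reading), "mtx" (3x3 intrinsics, pixels), "rvec" (rotation vector, rad) and "tvec" (3), from world to camera coordinates, as OpenCV has them. Camera axes: x right, y down, z forward; pixel columns grow to the right and rows downward; lengths in m; the calibration is good to about 2 mm. A picture is of the moment at which its call begins.
- sign_off(): hands the job in, once; it reports no verdict.
Trained networks look in a picture, given as the dict that the camera call returned (one of the last four; its "shot" number tells which), for a name from the list of things; names that differ only in an ending like _2 or _b are one class to them, and where a whole thing is asked for, a point or a joint stands for the part that bears it (a point fixed in the world has none). Each returns a list of dicts, best first, with "score" (0 to 1); they miss things now and then, are a little off and sometimes report something else, mostly with a low value. They report only what shows in the picture. A call takes as long as a camera call. They do not tell look-alikes from the thing itself.
- look_for(picture, query): "bbox" ([centre column, centre row, width, height] in pixels, round what is visible of it).
- regions_of(picture, query): "region" (400x640 bool, what is visible of it) and "bbox" ([centre column, centre row, width, height] in pixels, round what is visible of it).
- spot_point(picture, query): "at" ([column, row] in pixels: a listed point, or the origin of a listed thing).
The state is a dict: "t": time; "joint_pos": joint angles; "dq": joint speeds; "joint_torque": joint torques, N m; "ee_pos": TCP position; "orientation": TCP orientation; "wrist_force": force on the tool from outside, world axes, zero at the start; "wrist_torque": the same for the moment, N m; "gripper_width": finger opening in m.
Only numpy, scipy, OpenCV 4.12 (cv2) and the standard library are available. Lean on these libraries where they do the work, as an engineer would, in place of code of your own. Each camera call takes 0.05 s, during which the arm holds its last target.

### The job

Take the scoop off the hanger stand's peg: slide it outward and lift its holed end over the peg's upturned tip by feel, never straining the thin peg (no more than a few newtons between scoop and peg). Then lower it blade first into the open steel dabba, letting go only once the blade is down near the dabba's floor, so that it rests there with its handle up. Leave the dabba standing where it is and do not disturb the salt pig, the mug or the oil bottle.

Things in the scene. Friction and masses are not known exactly. Their poses are not given: they have to be found in the camera images.
- scoop: Blue scoop, 164 mm long, about 90 g, hanging upright on the peg. Origin: middle of its hanging window (14 mm wide, 14 mm high, in a frame 30 mm wide, 4 mm thick). z runs up the handle away from the blade, x is the window's axis (through the flat handle, +x to the post), y across. Below the frame: handle 18 mm wide, 8 mm thick.
- scoop_tab (a point): Middle of the scoop's grip tab, 27 mm above the window's middle: 30 mm wide (y), 10 mm thick (x), 24 mm high, to be pinched across y from above. It is the scoop's top end.
- scoop_end (a point): Middle of the blade's rounded lower edge, the scoop's lowest point as it hangs, at x +5, z -125 mm from its origin. The shovel blade is 44 mm wide (y), 22 mm deep (x -15 to +8) and 60 mm high; its side walls stop 15 mm above the edge, so when let go the scoop leans over against the pot's rim.
- stand: Fixed steel hanger stand; origin under the middle of its foot (110 mm in x, 90 mm in y, 12 mm high), on the counter. On it a 16 mm square post, 212 mm high. The peg leaves the post along the stand's -x. The peg is springy, about 4 N per mm up or down at its tip. More than 6 N between scoop and stand spoils the peg.
- peg_root (a point): Middle of the post at the peg's height, 190 mm up. From here the 5 mm round peg runs along the stand's -x, then turns up at 45 degrees (14 mm out, 14 mm up) to a round end. The turn starts 70 mm out, give or take 20 mm, and the whole peg slopes up or down by up to 0.07 rad: neither is measured. The window has 9 mm of vertical play on the straight, 3 mm on the upturn.
- dabba: Open round stainless pot, 84 mm across outside, wall 3 mm, 90 mm high, floor 4 mm thick, about 0.45 kg, loose on the counter; origin at the centre of its underside, z up.
- salt_pig: White ceramic salt pig, 88 mm wide, 107 mm high, closed top with a dark mouth on its flank; bystander; origin under its centre.
- mug: Ceramic mug, 76 mm wide, 90 mm high, handle on its +y side; bystander; origin under its centre.
- oil: Green glass bottle, 64 mm wide, 200 mm high, beside the stand on its left; bystander; origin under its centre.
Not all that is in view belongs to the job. Leave any yellow look-alike of the dabba alone.

How it is judged:
On the way, in this order (a step that is already met when the one before it is completed fails the run):
1. the scoop is held and clear of the peg (its window more than 130 mm, seen from above, from the post) (horizontal distance between scoop and stand above 0.13 m and contact force between scoop and the fingers above 0.5 N), for 0.1 s.
2. the scoop, still held, is lowered blade first into the dabba until its end is within 40 mm of the dabba's underside (z of scoop_end in the frame of dabba below 0.04 m and horizontal distance between scoop_end and dabba below 0.04 m and contact force between scoop and the fingers above 0.5 N), for 0.1 s.
At the end, for the whole second after the job is handed in: The scoop stands blade down in the dabba at rest and released: its blade end is inside the dabba within 30 mm of its underside and 45 mm of its axis, its handle up, leaning less than 0.9 rad; the dabba is upright (within 0.1 rad) and within 40 mm of where it started (z of scoop_end in the frame of dabba below 0.03 m and horizontal distance between scoop_end and dabba below 0.045 m and angle between scoop's own z axis and vertical below 0.9 rad and z of scoop in the frame of dabba above 0.07 m and linear speed of scoop below 0.03 m/s and angle between dabba's own z axis and vertical below 0.1 rad and distance of dabba from where it was at the start of the episode below 0.04 m and contact force between scoop and the fingers below 0.1 N); the robot touches nothing.
It fails at once if the scoop pulls or pushes on the peg or stand with more than 6 N (contact force between scoop and stand above 6 N).
It fails at once if the dabba is tipped by more than 0.3 rad (angle between dabba's own z axis and vertical above 0.3 rad).
It fails at once if a bystander (salt pig, mug, oil bottle) is moved more than 30 mm (distance of any of salt_pig, mug, oil from where it was at the start of the episode above 0.03 m).
It also fails if it takes over 72 s, if anything falls off the work surface, if the arm or the gripper's body presses on something with over 40 N, if the wrist force passes 120 N, or if a joint passes its speed limit or range.

## Working session

There is one attempt and no reset: what is moved stays moved. The work goes in short steps, Python scripts to look and compute and a tool call to move; the robot and the scene stay as the last step left them, time stands still between calls to the robot, and variables do not carry over. Pictures are saved under pics/ and viewed, and the job is handed in when it is done.

Besides the shell and the picture viewer there is one more tool, called after "Request:" as a command line: name --argument value ..., lists and objects as JSON in quotes. apply_moves: Moves the arm, as the interface text tells. Its arguments: {"type":"object","properties":{"targets":{"type":"array"},"grip_force":{"type":"number"}},"required":["targets"]}

```bash
mkdir -p pics; ls; python3 - <<'E'
from workcell import *
import cv2,numpy as np
o=get_obs();print({k:np.round(v,4) for k,v in o.items()})
try: print(tcp_to_grasp)
except Exception as e: print(e)
for n in ['side','top']:
    p=capture(n);cv2.imwrite(f'pics/{n}0.png',p['color'][:,:,::-1]);print(n,p['mtx'].round(1).tolist(),p['rvec'],p['tvec'])
    np.savez(f'{n}0.npz',**{k:p[k] for k in ['color','depth','mtx','rvec','tvec']})
    for q in ['scoop','stand','dabba','salt_pig','mug','oil']:
        print(q,[(round(d['score'],2),np.round(d['bbox']).tolist()) for d in look_for(p,q)])
    for q in ['scoop','scoop_tab','scoop_end','peg_root','dabba','stand']:
        print('pt',q,[(round(d['score'],2),np.round(d['at'],1).tolist()) for d in spot_point(p,q)])
E
```

```text
pics
{'t': np.float64(0.0), 'joint_pos': array([-1.3447,  0.6002, -0.0025,  1.6001,  0.0018,  0.9429, -0.0798]), 'dq': array([ 0.0011, -0.0003, -0.0012,  0.0011, -0.    , -0.0004, -0.0005]), 'joint_torque': array([-3.00000e-04, -7.76463e+01,  1.56510e+00, -2.58001e+01,
        1.24000e-02,  9.10000e-03,  0.00000e+00]), 'ee_pos': array([0.2161, 0.6915, 0.1928]), 'orientation': array([ 0.699 ,  0.1061,  0.6991, -0.1072]), 'wrist_force': array([-0.4911, -0.9773,  0.3009]), 'wrist_torque': array([ 0.0373,  0.0067, -0.0433]), 'gripper_width': np.float64(0.0857)}
0.0187
side [[476.2, 0.0, 319.8], [0.0, 476.2, 197.7], [0.0, 0.0, 1.0]] [ 2.29379899 -0.40929714  0.19597298] [-0.52489712  0.24190612  1.45343545]
scoop [(0.78, [315.0, 172.0, 12.0, 39.0])]
stand [(0.66, [329.0, 182.0, 35.0, 62.0])]
dabba [(0.98, [352.0, 233.0, 28.0, 38.0]), (0.94, [388.0, 293.0, 37.0, 43.0]), (0.9, [373.0, 328.0, 34.0, 44.0]), (0.79, [377.0, 257.0, 30.0, 40.0])]
salt_pig [(0.93, [303.0, 246.0, 24.0, 34.0])]
mug [(0.84, [327.0, 290.0, 37.0, 42.0])]
oil [(0.65, [288.0, 133.0, 17.0, 50.0])]
pt scoop [(0.48, [313.4,
[... 328 characters left out ...]
.1419248  -2.1964432   0.08757469] [0.02592605 0.60282493 1.59034606]
scoop []
stand [(0.55, [279.0, 194.0, 30.0, 33.0])]
dabba [(0.85, [378.0, 180.0, 29.0, 26.0]), (0.85, [413.0, 182.0, 27.0, 27.0]), (0.66, [342.0, 189.0, 27.0, 27.0]), (0.64, [439.0, 214.0, 34.0, 26.0])]
salt_pig [(0.62, [342.0, 237.0, 29.0, 27.0])]
mug [(0.56, [391.0, 232.0, 25.0, 36.0]), (0.51, [277.0, 199.0, 10.0, 3.0])]
oil [(0.56, [185.0, 203.0, 31.0, 22.0])]
pt scoop [(0.47, [276.7, 197.9])]
pt scoop_tab []
pt scoop_end [(0.45, [276.8, 199.2])]
pt peg_root [(0.84, [270.1, 185.9])]
pt dabba [(0.93, [339.9, 190.2]), (0.67, [437.3, 212.5]), (0.66, [413.6, 184.4]), (0.62, [377.5, 181.7])]
pt stand [(0.76, [278.0, 190.2])]
```

```bash
python3 - <<'E'
import cv2
a=cv2.imread('pics/side0.png');b=cv2.imread('pics/top0.png')
cv2.imwrite('pics/sidecrop.png',cv2.resize(a[90:360,240:440],None,fx=2.2,fy=2.2,interpolation=cv2.INTER_CUBIC)) 
cv2.imwrite('pics/topcrop.png',cv2.resize(b[150:270,160:470],None,fx=2.5,fy=2.5,interpolation=cv2.INTER_CUBIC))
E
```

```text
(no output)
```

View pics/side0.png

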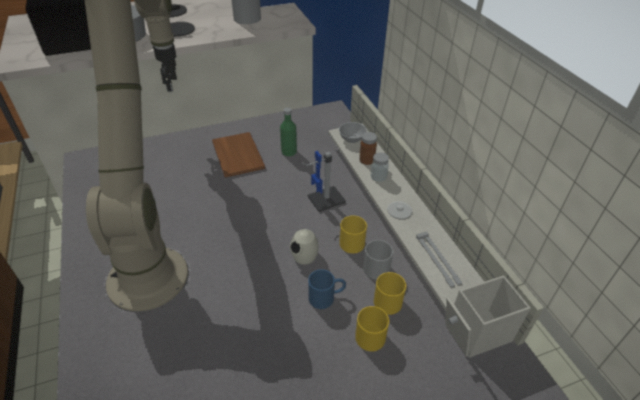

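View pics/sidecrop.png

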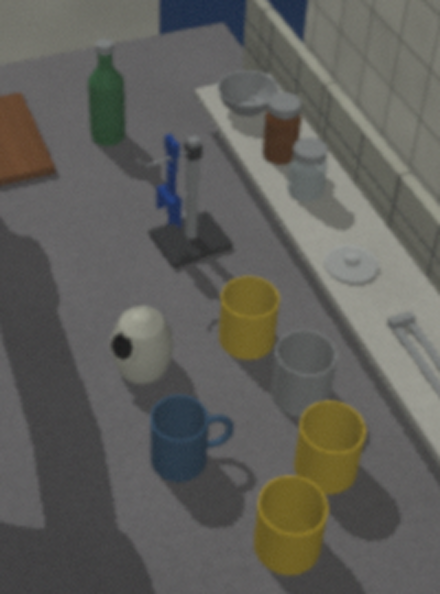

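View pics/topcrop.png

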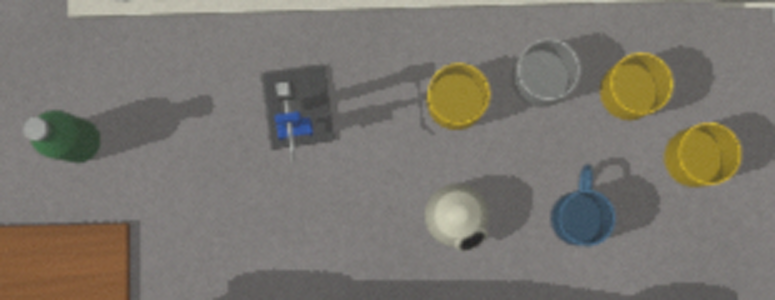

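The side crop shows the blue scoop hanging on a thin peg at full-frame (316,172), with the post at (329,165). There are four pot candidates: yellow at side (352,233), (388,293) and (373,328), and steel-grey at side (377,257) / top (378,180). The dabba is the steel one. The others are yellow look-alikes, as the crops confirm.

```bash
cat > h.py <<'E'
import numpy as np,cv2
def load(n):
    return dict(np.load(n))
def world(p,uv,z):
    R=cv2.Rodrigues(p['rvec'])[0];K=p['mtx']
    c=np.linalg.inv(K)@np.array([uv[0],uv[1],1.])*z
    return R.T@(c-p['tvec'].ravel())
def cloud(p):
    R=cv2.Rodrigues(p['rvec'])[0];K=p['mtx']
    v,u=np.mgrid[0:400,0:640];d=p['depth']
    c=np.stack([(u-K[0,2])/K[0,0]*d,(v-K[1,2])/K[1,1]*d,d],-1)
    w=(c-p['tvec'].ravel())@R
    w[d<=0]=np.nan
    return w
def ray_z(p,uv,h):
    R=cv2.Rodrigues(p['rvec'])[0];C=-R.T@p['tvec'].ravel()
    d=R.T@np.linalg.inv(p['mtx'])@np.array([uv[0],uv[1],1.])
    return C+d*(h-C[2])/d[2]
def tri(p,a,q,b):
    Ps=[s['mtx']@np.hstack([cv2.Rodrigues(s['rvec'])[0],s['tvec'].reshape(3,1)]) for s in(p,q)]
    X=cv2.triangulatePoints(Ps[0],Ps[1],np.array(a,float).reshape(2,1),np.array(b,float).reshape(2,1)).ravel()
    return X[:3]/X[3]
def proj(p,X):
    return cv2.projectPoints(np.array(X,float).reshape(-1,3),p['rvec'],p['tvec'],p['mtx'],None)[0].reshape(-1,2)
E
python3 - <<'E'
from h import *
np.set_printoptions(precision=4,suppress=True)
S=load('side0.npz');T=load('top0.npz')
for p in(S,T):
    R=cv2.Rodrigues(p['rvec'])[0];print('cam',-R.T@p['tvec'].ravel())
    w=cloud(p);c=p['color'].astype(int)
    print('counter',np.nanmedian(w[...,2]))
    blue=(c[...,2]>c[...,0]+50)&(c[...,2]>c[...,1]+50)
    u=np.argwhere(blue);
    P=w[blue];ok=(P[:,2]>0.05)&(P[:,0]>.5)
    print('blue n',ok.sum(),'min',np.nanmin(P[ok],0),'max',np.nanmax(P[ok],0),'med',np.nanmedian(P[ok],0))
    # clouds above counter near the stand & others
print('post top tri',tri(S,(329,154),T,(273.3,185.2)))
w=cloud(T)
sel=np.isfinite(w[...,2])
for nm,u0,u1,v0,v1 in [('stand',264,294,176,212),('dabba',364,394,164,194),('salt',328,358,222,252),('oil',168,202,190,218),('mug',378,406,212,250),('y1',328,358,175,205)]:
    q=w[v0:v1,u0:u1].reshape(-1,3);
    for lo in (0.006,0.03,0.08,0.15):
        k=q[q[:,2]>lo]
        if len(k): print(nm,lo,len(k),k.min(0),k.max(0))
E
```

```text
cam [ 0.1616 -1.019   1.1756]
counter 0.0009556818954742476
blue n 24 min [0.5871 0.1152 0.1149] max [0.6016 0.1496 0.2259] med [0.5926 0.1332 0.1187]
cam [ 0.4552 -0.0049  1.6389]
counter -0.0030731544152082235
blue n 66 min [0.5869 0.112  0.1142] max [0.6058 0.1547 0.2311] med [0.5969 0.1316 0.1242]
post top tri [0.6401 0.137  0.2061]
stand 0.006 817 [0.5581 0.0865 0.006 ] [0.6979 0.1917 0.2315]
stand 0.03 225 [0.5581 0.1119 0.0311] [0.649  0.1547 0.2315]
stand 0.08 213 [0.5581 0.1119 0.0816] [0.649  0.1547 0.2315]
stand 0.15 131 [0.5581 0.1188 0.1512] [0.649  0.1486 0.2315]
dabba 0.006 508 [ 0.6254 -0.2704  0.006 ] [ 0.7308 -0.165   0.1055]
dabba 0.03 223 [ 0.6289 -0.2501  0.0301] [ 0.713  -0.1664  0.1055]
dabba 0.08 97 [ 0.6303 -0.2501  0.0801] [ 0.713  -0.1672  0.1055]
salt 0.006 602 [ 0.4235 -0.1361  0.006 ] [ 0.5274 -0.0315  0.1139]
salt 0.03 539 [ 0.4289 -0.1205  0.0319] [ 0.5208 -0.0385  0.1139]
salt 0.08 386 [ 0.4362 -0.1183  0.08  ] [ 0.5137 -0.0447  0.1139]
oil 0.006 541 [0.5579 0.4158 0.006 ] [0.6555 0.5345 0.2113]
oil 0.03 444 [0.5658 0.4193 0.0306] [0.6277 0.4789 0.2113]
oil 0.08 372 [0.5659 0.4204 0.0803] [0.6277 0.4789 0.2113]
oil 0.15 119 [0.582  0.4353 0.15  ] [0.615  0.4682 0.2113]
mug 0.006 555 [ 0.4268 -0.3062  0.006 ] [ 0.5587 -0.207   0.0982]
mug 0.03 241 [ 0.435  -0.2888  0.0301] [ 0.5407 -0.2139  0.0982]
mug 0.08 107 [ 0.435  -0.2888  0.0801] [ 0.5255 -0.2139  0.0982]
y1 0.006 423 [ 0.5897 -0.141   0.006 ] [ 0.6941 -0.0359  0.1002]
y1 0.03 174 [ 0.599  -0.1273  0.03  ] [ 0.6832 -0.0456  0.1002]
y1 0.08 90 [ 0.5996 -0.1273  0.0806] [ 0.6832 -0.0456  0.1002]
```

```bash
python3 - <<'E'
from h import *
np.set_printoptions(precision=4,suppress=True)
S=load('side0.npz');T=load('top0.npz')
w=cloud(T)
for v in range(180,214):
    print(v,' '.join(f'{w[v,u,2]*1000:4.0f}' if np.isfinite(w[v,u,2]) else ' nan' for u in range(262,294)))
print(w[186,273],w[196,275],w[200,276],w[205,276],w[210,276])
w=cloud(S)
print('side'); 
c=S['color'].astype(int)
for v in range(148,196):
    print(v,' '.join(f'{w[v,u,2]*1000:4.0f}' if np.isfinite(w[v,u,2]) else ' nan' for u in range(304,338)))
b=cv2.resize(T['color'][165:225,245:305],None,fx=9,fy=9,interpolation=cv2.INTER_NEAREST)
a=cv2.resize(S['color'][143:213,290:350],None,fx=8,fy=8,interpolation=cv2.INTER_NEAREST)
cv2.imwrite('pics/t1.png',b[:,:,::-1]);cv2.imwrite('pics/s1.png',a[:,:,::-1])
E
```

```text
180    2    1   15   12   15   10   13   17   15   14   16   19   16   18   10   17   17    8   12    6   15   14    5   14   15   14   15   16   -2    2   -1    4
181    3    3    5   13   19   15   16   20   18   12   12   15   14   14   13   14   19   12   15   18   19   11   11   19   13   13   12   17   11   -1    8   -2
182    6   -2    5   16   14   14   13   12   15   12   13  205  204  203   12   16   16   17   17   25   12   16   14   12   17   12   15   14    1   10    3    6
183   13    4   -0   10   11   12   16   16  213  214  215  214  211  204  209   14   12   13   11   15   12   11   11   12   17   12   15   14   13   -1   -3    0
184    6    6   -3   15   17   16   13   14  213  217  213  215  212  210  199   21   23   12   16   16   14   17   19   18   15   14   14   19   14    7    2    9
185    5    4   -1   18   15   21   10   14  211  216  212  216  212  214  203    8   21   10   15   14   19   15   18   18   16   13   15   22    4    5    4    2
186    4    7    1    9   17   18   18   14  206  212  215  210  215  213  204  139   14   18   12   10   20   18   
[... 12247 characters left out ...]
  10
192   -4    3    3    2   -2    1    2    1   -3    7   14   14    7   12   10    7   57   65    6   11   36   49   37   42   40   18   13    9   14    8    9   13   11   10
193    1   -0   -3    0   -5   -2    7   20   11   10   13   14    9   11   12   12   14   10    8   14   29   42   42   36   34    9   11   12   15   16   10   15   10   12
194   -4    1    4   12   15   10    9   12   15    7   17   14   12   11   10   10   17   14   13    9   30   33   33   32   32   12   11   15   13   15   13    9   12    9
195   -3   -3   -5    6    9    8   12   17   13   12    9   10   17   11   10   12   13   10    9   13   25   26   31   24   27   16   12   10   11   10   14   12    9   12
```

View pics/t1.png

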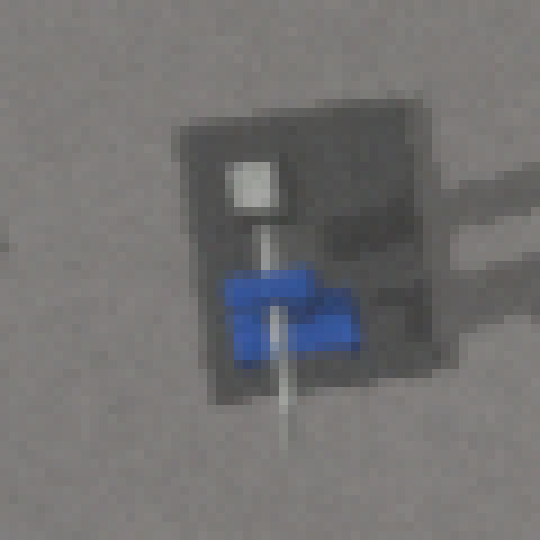

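View pics/s1.png

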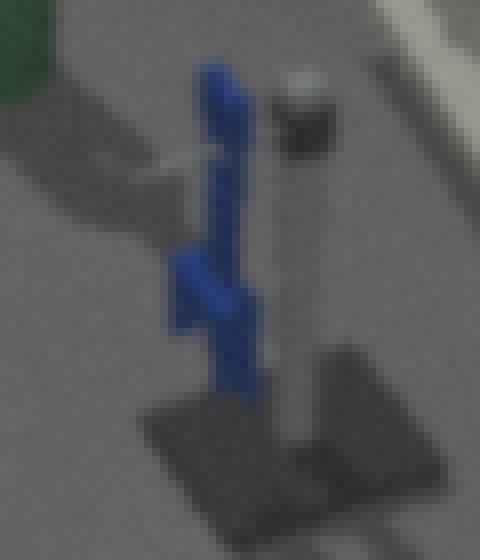

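```bash
python3 - <<'E'
from workcell import *
from h import *
np.set_printoptions(precision=4,suppress=True,linewidth=150)
for n in ['top','side']:
    ps=[capture(n) for _ in range(6)]
    p={k:ps[0][k] for k in['mtx','rvec','tvec']}
    D=np.stack([q['depth'] for q in ps]);D[D<=0]=np.nan
    p['depth']=np.nan_to_num(np.nanmedian(D,0)).astype(np.float32)
    p['color']=np.mean([q['color'] for q in ps],0).astype(np.uint8)
    np.savez(n+'1.npz',**p)
T=load('top1.npz');S=load('side1.npz')
w=cloud(T)
print('peg top')
for v in range(189,222):
    r=[(u,*w[v,u].round(4)) for u in range(272,280) if .16<w[v,u,2]<.218]
    print(v,r)
w=cloud(S)
print('peg side')
for u in range(298,326):
    r=[(v,*w[v,u].round(4)) for v in range(155,168) if .16<w[v,u,2]<.235 and S['color'][v,u,2]<S['color'][v,u,0]+25.]
    print(u,r)
p=T
for nm,p in(('top',T),('side',S)):
    w=cloud(p);c=p['color'].astype(int)
    bl=(c[...,2]>c[...,0]+35)&(w[...,0]>.5)&(w[...,1]>.08)&(w[...,1]<.2)&(w[...,2]>.04)
    P=w[bl];print(nm,len(P))
    for a,b in[(.205,.24),(.14,.205),(.11,.13),(.05,.11)]:
        k=P[(P[:,2]>a)&(P[:,2]<=b)];
        if len(k): print(a,b,len(k),k.min(0),k.max(0),k.mean(0))
E
```

```text
peg top
189 [(272, np.float64(0.6272), np.float64(0.1422), np.float64(0.2025)), (273, np.float64(0.6272), np.float64(0.1392), np.float64(0.2012)), (274, np.float64(0.6276), np.float64(0.1364), np.float64(0.1977)), (275, np.float64(0.6279), np.float64(0.1336), np.float64(0.1942)), (276, np.float64(0.6283), np.float64(0.1308), np.float64(0.19)), (277, np.float64(0.6288), np.float64(0.1281), np.float64(0.1852))]
190 [(273, np.float64(0.625), np.float64(0.14), np.float64(0.1932)), (274, np.float64(0.6248), np.float64(0.1367), np.float64(0.1948))]
191 [(274, np.float64(0.6215), np.float64(0.1367), np.float64(0.1953))]
192 [(274, np.float64(0.6184), np.float64(0.1368), np.float64(0.1945))]
193 [(274, np.float64(0.6153), np.float64(0.1369), np.float64(0.1945))]
194 [(274, np.float64(0.6122), np.float64(0.137), np.float64(0.1939)), (275, np.float64(0.6122), np.float64(0.134), np.float64(0.1926))]
195 []
196 []
197 []
198 [(277, np.float64(0.5977), np.float64(0.1263), np.float64(0.2099)), (278, np.float64(0.5979), np.float64(0.1234), np.float64(0.2071)), (279, np.float64(0.5985), np.float64(0
[... 6230 characters left out ...]
65), np.float64(0.1632))]
top 111
0.205 0.24 38 [0.5952 0.1186 0.2071] [0.606  0.1465 0.2286] [0.6008 0.1326 0.2238]
0.14 0.205 9 [0.5957 0.1192 0.1472] [0.6033 0.1427 0.2024] [0.5989 0.1322 0.173 ]
0.11 0.13 58 [0.5868 0.1122 0.111 ] [0.6097 0.1547 0.1279] [0.596  0.1311 0.121 ]
0.05 0.11 4 [0.5852 0.1128 0.0836] [0.6062 0.1532 0.1029] [0.5978 0.1234 0.0956]
side 211
0.205 0.24 40 [0.5939 0.1181 0.2052] [0.606  0.147  0.2246] [0.599  0.1288 0.2175]
0.14 0.205 42 [0.5946 0.1185 0.1401] [0.6036 0.1391 0.2041] [0.5988 0.1273 0.1739]
0.11 0.13 62 [0.5846 0.1109 0.1101] [0.6065 0.1573 0.1277] [0.5949 0.129  0.1186]
0.05 0.11 58 [0.5871 0.1111 0.0596] [0.6083 0.1564 0.1092] [0.5975 0.1254 0.0896]
```

```bash
cat >> h.py <<'E'
from scipy.spatial.transform import Rotation as Ro
def quat(q): return Ro.from_quat([q[1],q[2],q[3],q[0]])
def rel(o,pos,Rt):
    R=quat(o['orientation'])
    t=R.inv().apply(np.array(pos)-o['ee_pos'])*1000
    return np.r_[t,(R.inv()*Rt).as_rotvec()]
def down(yaw,flip=1,tilt=0.):
    # tool x down, tool y along scoop y (yaw) ; tilt: scoop z leans to stand +x
    ex=np.array([np.cos(yaw),np.sin(yaw),0]);ey=flip*np.array([-np.sin(yaw),np.cos(yaw),0])
    x=np.array([0,0,-1.])
    R=Ro.from_matrix(np.column_stack([x,ey,np.cross(x,ey)]))
    return Ro.from_rotvec(np.array([-np.sin(yaw),np.cos(yaw),0])*tilt)*R
E
python3 - <<'E'
from workcell import *
from h import *
np.set_printoptions(precision=3,suppress=True,linewidth=150)
o=get_obs();print(o['t'],quat(o['orientation']).as_matrix())
for f in(1,-1): print(f,rel(o,[.6005,.1335,.30],down(.107,f)))
print(rel(o,[.216,.692,.32],down(.107,1)))
E
```

```text
1.9 [[ 0.     0.298  0.955]
 [ 0.     0.955 -0.298]
 [-1.     0.     0.   ]]
1 [-106.295 -418.527  533.374   -0.41     0.      -0.   ]
-1 [-106.295 -418.527  533.374    2.732   -0.      -0.   ]
[-126.305   -0.073   -0.16    -0.41     0.      -0.   ]
```

Request:
apply_moves --targets '[-60, 0, 0, -0.05, 0, 0, 85, -126, 0, 0, -0.1, 0, 0, 85, -126, -40, 50, -0.15, 0, 0, 85, -126, -80, 100, -0.2, 0, 0, 85, -126, -119, 150, -0.25, 0, 0, 85, -126, -158, 200, -0.3, 0, 0, 85, -126, -197, 250, -0.35, 0, 0, 85, -126, -236, 300, -0.41, 0, 0, 85]' --grip_force 60

```text
t: 2.9
ee_pos: [0.4293, 0.3811, 0.32]
orientation: [0.706, -0.038, 0.706, 0.039]
wrist_force: [1.3, 1.8, -0.6]
gripper_width: 0.0849
```

```bash
python3 - <<'E'
from workcell import *
from h import *
np.set_printoptions(precision=3,suppress=True,linewidth=150)
o=get_obs();print(o['t'],o['ee_pos'],o['joint_pos'],o['wrist_force'])
print(rel(o,[.6005,.1335,.30],down(.107,1)))
E
```

```text
2.9 [0.429 0.381 0.32 ] [-0.802  0.293 -0.031  1.794  0.01   1.054  0.844] [ 1.317  1.823 -0.64 ]
[  19.987 -264.805  143.214    0.002    0.001   -0.   ]
```

Request:
apply_moves --targets '[0, -53, 29, 0, 0, 0, 85, 0, -106, 57, 0, 0, 0, 85, 0, -159, 86, 0, 0, 0, 85, 0, -212, 115, 0, 0, 0, 85, 0, -245, 132, 0, 0, 0, 85, 10, -265, 143, 0, 0, 0, 85, 20, -265, 143, 0, 0, 0, 85, 20, -265, 143, 0, 0, 0, 85]'

```text
t: 3.9
ee_pos: [0.5992, 0.1343, 0.2991]
orientation: [0.706, -0.039, 0.707, 0.039]
wrist_force: [0.0, 0.0, -0.6]
gripper_width: 0.0849
```

```bash
python3 - <<'E'
from workcell import *
from h import *
np.set_printoptions(precision=4,suppress=True,linewidth=150)
o=get_obs();print(o['t'],o['ee_pos'],o['joint_pos'],o['wrist_force'],o['wrist_torque'])
print(rel(o,[.6005,.1335,.191],down(.107,1)))
S=capture('side')
a=cv2.resize(S['color'][100:220,270:370],None,fx=6,fy=5,interpolation=cv2.INTER_CUBIC)
cv2.imwrite('pics/s2.png',a[:,:,::-1])
# finger tips in cloud: points near tool, z<.34
w=cloud(S);P=w[90:170,290:350].reshape(-1,3);k=P[(P[:,2]>.24)&(P[:,2]<.36)];print(len(k))
for z in np.arange(.26,.36,.01):
    q=k[(k[:,2]>=z)&(k[:,2]<z+.01)]
    if len(q):print(round(z,2),len(q),q.min(0),q.max(0))
E
```

```text
3.9 [0.5992 0.1343 0.2991] [-0.3658  0.3647  0.0752  1.7419 -0.0322  1.0374  1.4018] [ 0.0306  0.0156 -0.5769] [ 0.0256  0.0362 -0.0391]
[108.0692  -1.0099   1.3395   0.0031  -0.0013  -0.0007]
33
0.34 5 [0.5863 0.0857 0.3467] [0.61   0.1777 0.3498]
0.35 28 [0.5811 0.0792 0.3502] [0.6096 0.1824 0.3599]
```

View pics/s2.png

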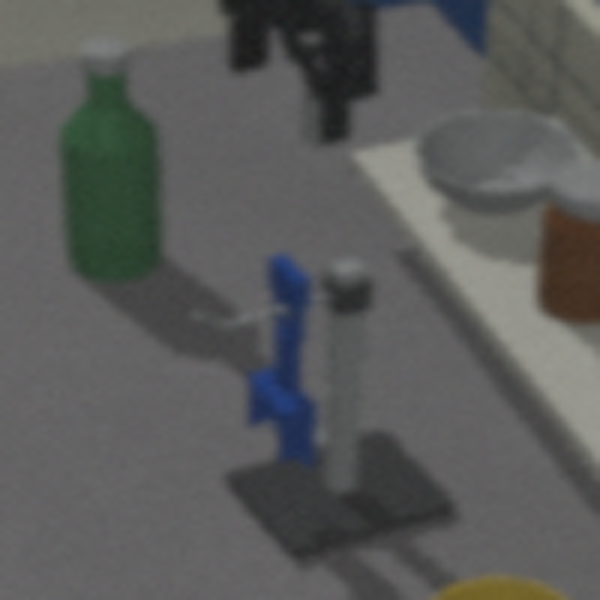

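```bash
python3 - <<'E'
from workcell import *
from h import *
np.set_printoptions(precision=4,suppress=True,linewidth=150)
o=get_obs()
for n in('side','top'):
    S=capture(n);w=cloud(S);m=(w[...,2]>.26)&(w[...,2]<.45)&(abs(w[...,0]-.6)<.08)&(abs(w[...,1]-.134)<.08)
    print(n,m.sum(),proj(S,[o['ee_pos'],o['ee_pos']+[0,-.05,.013]]))
    if n=='side':
        for v in range(95,135):
            us=np.where(m[v])[0]
            if len(us):print(v,us.min(),us.max(),w[v,us[-3]])
E
```

```text
side 554 [[317.5621 133.5608]
 [323.2949 139.0659]]
95 304 316 [0.5865 0.134  0.441 ]
96 304 317 [0.5851 0.1217 0.4448]
97 304 326 [0.5897 0.109  0.4479]
98 306 326 [0.5921 0.0991 0.4497]
99 306 320 [0.5907 0.1115 0.4395]
100 306 324 [0.5953 0.0911 0.4471]
101 306 323 [0.594  0.0957 0.4413]
102 307 330 [0.5929 0.0768 0.4493]
103 307 332 [0.6096 0.065  0.4495]
104 307 332 [0.6105 0.0667 0.445 ]
105 307 332 [0.6115 0.0691 0.4401]
106 307 332 [0.6125 0.0711 0.4354]
107 307 332 [0.6096 0.0639 0.4369]
108 307 332 [0.6105 0.0658 0.4323]
109 307 332 [0.611  0.0667 0.4283]
110 307 332 [0.6101 0.0644 0.4265]
111 307 332 [0.6104 0.0649 0.4228]
112 307 332 [0.6111 0.0664 0.4183]
113 308 332 [0.6126 0.0698 0.4126]
114 320 332 [0.6131 0.0706 0.4086]
115 320 332 [0.6121 0.068  0.4069]
116 321 332 [0.6114 0.0661 0.4048]
117 321 332 [0.6113 0.0656 0.4017]
118 321 332 [0.6102 0.0626 0.4004]
119 321 329 [0.6005 0.0616 0.3997]
120 321 327 [0.594  0.061  0.3981]
121 321 327 [0.6033 0.0839 0.3781]
122 321 327 [0.601  0.078  0.3788]
123 321 327 [0.6019 0.0799 0.3739]
124 321 327 [0.6023 0.0807 0.3697]
125 321 327 [0.6012 0.0778 0.3683]
126 321 327 [0.5983 0.0784 0.365 ]
127 321 327 [0.6033 0.0827 0.3574]
128 321 326 [0.6033 0.0906 0.3487]Traceback (most recent call last):
  File "<stdin>", line 11, in <module>
IndexError: index -3 is out of bounds for axis 0 with size 1
```

Request:
apply_moves --targets '[0, 0, 0, 0, 0, 0, 32, 0, 0, 0, 0, 0, 0, 32, 0, 0, 0, 0, 0, 0, 32, 0, 0, 0, 0, 0, 0, 32, 0, 0, 0, 0, 0, 0, 32, 0, 0, 0, 0, 0, 0, 32]'

```text
t: 4.75
ee_pos: [0.5997, 0.1347, 0.3001]
orientation: [0.706, -0.039, 0.706, 0.04]
wrist_force: [-0.0, 0.2, 0.2]
gripper_width: 0.0322
```

```bash
python3 - <<'E'
from workcell import *
from h import *
np.set_printoptions(precision=4,suppress=True,linewidth=150)
o=get_obs();print(o['ee_pos'],o['gripper_width'])
S=capture('side');T=capture('top')
print(proj(S,[o['ee_pos'],o['ee_pos']+[0,-.03,.0],o['ee_pos']+[0,.03,.0]]))
w=cloud(S)
m=(w[...,2]>.26)&(w[...,2]<.45)&(abs(w[...,0]-.6)<.08)&(abs(w[...,1]-.134)<.08)
for v in range(105,150):
    us=np.where(m[v])[0]
    if len(us):print(v,us.min(),us.max(),w[v,us[len(us)//2]],w[v,us[0]],w[v,us[-1]])
a=cv2.resize(S['color'][80:200,280:360],None,fx=8,fy=5,interpolation=cv2.INTER_CUBIC)
cv2.imwrite('pics/s3.png',a[:,:,::-1])
b=cv2.resize(T['color'][150:250,220:340],None,fx=5,fy=5,interpolation=cv2.INTER_CUBIC)
cv2.imwrite('pics/t3.png',b[:,:,::-1])
E
```

```text
[0.5997 0.1347 0.3001] 0.03221828583763749
[[317.6346 133.4458]
 [320.998  138.7639]
 [314.3617 128.2708]]
105 308 331 [0.595  0.1057 0.4219] [0.5825 0.1761 0.3829] [0.6175 0.0759 0.4348]
106 310 331 [0.5962 0.1088 0.4164] [0.5834 0.1602 0.3886] [0.6156 0.0712 0.4347]
107 310 331 [0.602  0.1154 0.4078] [0.5833 0.1601 0.3851] [0.6173 0.0749 0.4287]
108 310 331 [0.6001 0.1104 0.4078] [0.5812 0.154  0.3857] [0.6173 0.0748 0.4254]
109 310 330 [0.597  0.1103 0.405 ] [0.5821 0.1565 0.3804] [0.614  0.074  0.4233]
110 311 330 [0.5896 0.0831 0.4195] [0.5881 0.1644 0.3708] [0.6153 0.077  0.4178]
111 311 330 [0.5921 0.0893 0.4119] [0.5836 0.1517 0.3758] [0.6152 0.0765 0.4147]
112 311 329 [0.5914 0.0875 0.4097] [0.5849 0.1554 0.3697] [0.6126 0.0775 0.4113]
113 311 329 [0.5898 0.083  0.4094] [0.584  0.153  0.3678] [0.6134 0.0793 0.4066]
114 311 329 [0.5912 0.0947 0.3985] [0.5818 0.1468 0.3685] [0.6161 0.0856 0.3986]
115 311 328 [0.5895 0.0901 0.3982] [0.5859 0.158  0.3571] [0.6121 0.0834 0.3975]
116 311 328 [0.5903 0.092  0.3934] [0.5839 0.1526 0.3572] [0.6139 0.0875 0.391 ]
117 311 328 [0.5881 0
[... 169 characters left out ...]
.3699] [0.5838 0.1523 0.3465] [0.605  0.1048 0.3716]
120 312 323 [0.5894 0.1145 0.3654] [0.5846 0.1455 0.3469] [0.6057 0.1062 0.367 ]
121 312 323 [0.5955 0.1132 0.3612] [0.5871 0.1522 0.3384] [0.607  0.1095 0.361 ]
122 317 323 [0.5949 0.1033 0.3641] [0.5896 0.1148 0.3579] [0.6046 0.1032 0.362 ]
123 317 323 [0.5959 0.1057 0.3587] [0.5883 0.1111 0.357 ] [0.6071 0.1094 0.3538]
124 317 323 [0.5946 0.1022 0.3577] [0.5893 0.1138 0.3514] [0.6065 0.1076 0.3515]
125 317 323 [0.5971 0.1086 0.3493] [0.5897 0.1148 0.347 ] [0.6062 0.1067 0.3485]
126 317 323 [0.5946 0.1018 0.3507] [0.5906 0.1171 0.3417] [0.6101 0.1165 0.3376]
127 318 321 [0.5986 0.1122 0.3394] [0.5918 0.1115 0.3413] [0.5999 0.1069 0.3425]
```

View pics/s3.png

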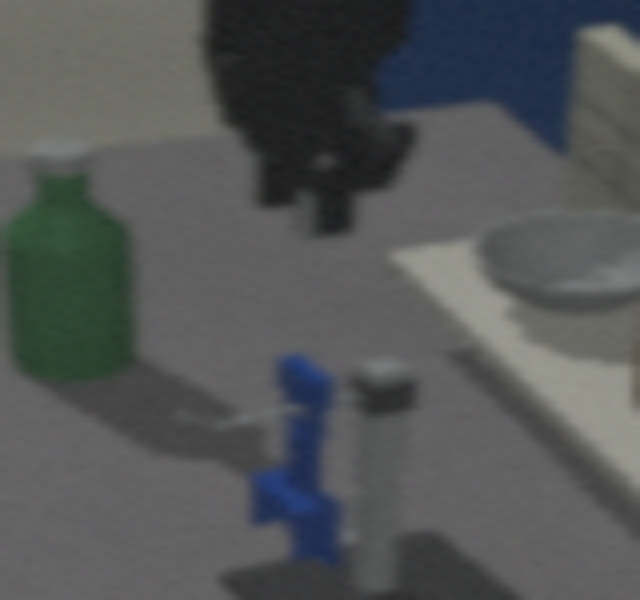

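View pics/t3.png

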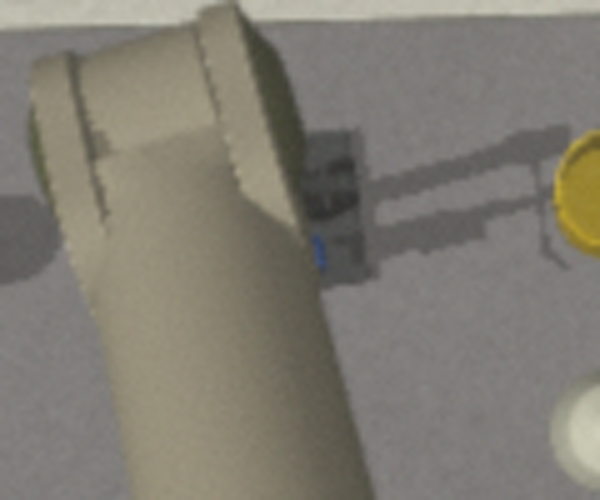

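The visible fingertips sit about 35 mm above the reported TCP. At TCP z≈0.172 the pads catch the tab or frame whichever reading is right, so I'll go to that height.

Request:
apply_moves --targets '[0, 0, 0, 0, 0, 0, 85, 0, -1, 0, 0, 0, 0, 85, 20, -1.5, 0, 0, 0, 0, 85, 45, -1.5, 0, 0, 0, 0, 85, 70, -1.5, 0, 0, 0, 0, 85, 80, -1.5, 0, 0, 0, 0, 85, 80, -1.5, 0, 0, 0, 0, 85]'

```text
t: 5.72
ee_pos: [0.5998, 0.1332, 0.2198]
orientation: [0.706, -0.039, 0.706, 0.039]
wrist_force: [0.3, 0.0, 1.1]
gripper_width: 0.0849
```

```bash
cat > look.py <<'E'
from workcell import *
from h import *
import sys
np.set_printoptions(precision=4,suppress=True,linewidth=150)
o=get_obs();print(o['t'],o['ee_pos'],o['wrist_force'],o['wrist_torque'],o['gripper_width'])
n=sys.argv[1]
S=capture('side')
a=cv2.resize(S['color'][90:210,275:365],None,fx=6,fy=5,interpolation=cv2.INTER_CUBIC)
a=cv2.convertScaleAbs(a,alpha=1.6)
cv2.imwrite(f'pics/{n}.png',a[:,:,::-1])
np.savez('sidelast.npz',**{k:S[k] for k in ['color','depth','mtx','rvec','tvec']})
w=cloud(S);c=S['color'].astype(int)
bl=(c[...,2]>c[...,0]+35)&(w[...,2]>.06)&(w[...,0]>.4)
P=w[bl];print('blue',len(P))
if len(P):
    print(P.min(0),P.max(0)); k=P[P[:,2]>P[:,2].max()-.012];print('top',k.mean(0))
    k=P[P[:,2]>.14];print(k.mean(0) if len(k) else '')
E
python3 look.py s4
```

```text
5.725 [0.5998 0.1332 0.2198] [0.319  0.0475 1.1284] [-0.005  -0.0192  0.0236] 0.08490850891438313
blue 1737
[ 0.4335 -0.2892  0.0601] [1.5445 1.5042 0.2286]
top [0.5982 0.1302 0.222 ]
[1.0381 1.2554 0.1667]
```

View pics/s4.png

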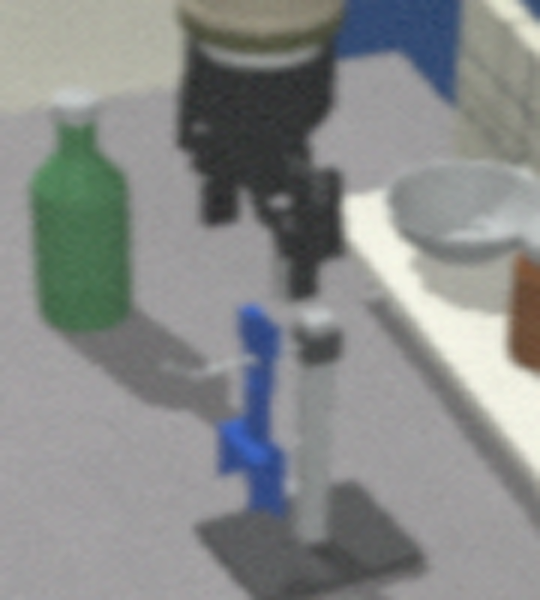

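Request:
apply_moves --targets '[12, 0, 0, 0, 0, 0, 85, 24, 0, 0, 0, 0, 0, 85, 36, 0, 0, 0, 0, 0, 85, 48, 0, 0, 0, 0, 0, 85, 48, 0, 0, 0, 0, 0, 85]'

```text
t: 6.4
ee_pos: [0.5996, 0.1332, 0.1713]
orientation: [0.706, -0.039, 0.707, 0.039]
wrist_force: [-0.2, -0.2, 0.6]
gripper_width: 0.0851
```

```bash
python3 look.py s5
```

```text
6.4 [0.5996 0.1332 0.1713] [-0.1826 -0.2021  0.6297] [ 0.0245  0.0426 -0.0357] 0.08507400254698304
blue 1752
[ 0.4328 -0.2879  0.0602] [1.5462 1.5012 0.2253]
top [0.5976 0.1284 0.2206]
[1.0454 1.302  0.1679]
```

View pics/s5.png

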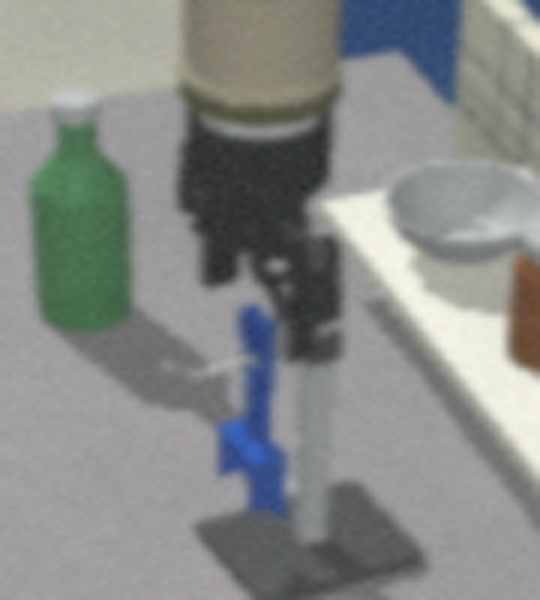

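Request:
apply_moves --targets '[0, 0, 0, 0, 0, 0, 45, 0, 0, 0, 0, 0, 0, 36, 0, 0, 0, 0, 0, 0, 32, 0, 0, 0, 0, 0, 0, 28, 0, 0, 0, 0, 0, 0, 20, 0, 0, 0, 0, 0, 0, 20, 0, 0, 0, 0, 0, 0, 20]' --grip_force 50

```text
t: 7.32
ee_pos: [0.6002, 0.1334, 0.1722]
orientation: [0.706, -0.039, 0.706, 0.04]
wrist_force: [-0.6, 1.1, 4.0]
gripper_width: 0.0282
```

```bash
python3 look.py s6
```

```text
7.325 [0.6002 0.1334 0.1722] [-0.5709  1.0566  4.0471] [ 0.2406 -0.0016 -0.0146] 0.028225601271777097
blue 1724
[ 0.4339 -0.2876  0.06  ] [1.5406 1.5063 0.2117]
top [0.9075 1.4677 0.2035]
[1.0822 1.3793 0.1635]
```

View pics/s6.png

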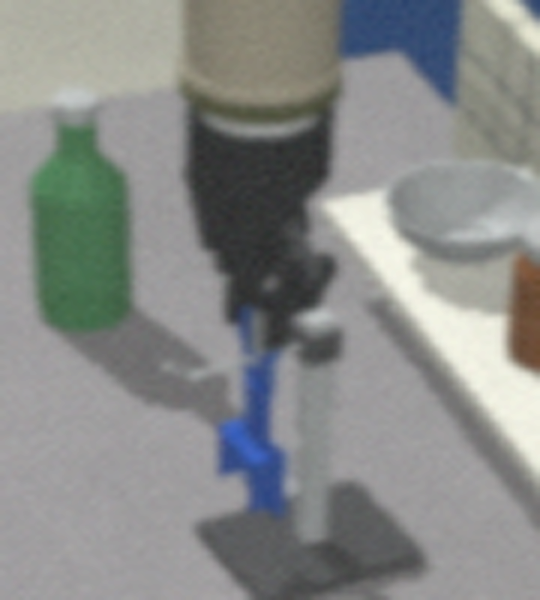

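Wrist z went to +4 N: the closing pads dragged the scoop down onto the peg. I'll relieve it upward.

Request:
apply_moves --targets '[-0.5, 0, 0, 0, 0, 0, 20, -1, 0, 0, 0, 0, 0, 20]'

```text
t: 7.62
ee_pos: [0.5999, 0.1332, 0.1728]
orientation: [0.706, -0.039, 0.706, 0.039]
wrist_force: [0.1, -0.5, -1.1]
gripper_width: 0.0281
```

Request:
apply_moves --targets '[-0.7, 0, 0, 0, 0, 0, 20, -1.5, 0, 0, 0, 0, 0, 20, -1.5, 0, 0, 0, 0, 0, 20]'

```text
t: 8.0
ee_pos: [0.5999, 0.1331, 0.1743]
orientation: [0.706, -0.039, 0.706, 0.039]
wrist_force: [-0.5, -0.2, -0.9]
gripper_width: 0.028
```

Request:
apply_moves --targets '[-1.4, 0, 0, 0, 0, 0, 20, -2.7, 0, 0, 0, 0, 0, 20, -2.7, 0, 0, 0, 0, 0, 20]'

```text
t: 8.38
ee_pos: [0.5999, 0.1331, 0.1772]
orientation: [0.706, -0.039, 0.706, 0.039]
wrist_force: [0.1, 0.1, -1.5]
gripper_width: 0.0286
```

Request:
apply_moves --targets '[0, 0, -2, 0, 0, 0, 20, 0, 0, -5, 0, 0, 0, 20, 0, 0, -8, 0, 0, 0, 20, 0, 0, -8, 0, 0, 0, 20]'

```text
t: 8.88
ee_pos: [0.5917, 0.1322, 0.1772]
orientation: [0.706, -0.039, 0.706, 0.039]
wrist_force: [0.1, 0.4, -0.4]
gripper_width: 0.0279
```

Request:
apply_moves --targets '[0.1, 0, -3, 0, 0, 0, 20, 0.2, 0, -6, 0, 0, 0, 20, 0.3, 0, -9, 0, 0, 0, 20, 0.4, 0, -12, 0, 0, 0, 20, 0.4, 0, -12, 0, 0, 0, 20]'

```text
t: 9.5
ee_pos: [0.5795, 0.1309, 0.1769]
orientation: [0.706, -0.039, 0.706, 0.039]
wrist_force: [0.1, 1.2, 0.0]
gripper_width: 0.0284
```

```bash
python3 look.py s7
```

```text
9.5 [0.5795 0.1309 0.1769] [0.1175 1.1545 0.0077] [ 0.0114 -0.0073  0.0419] 0.028411239668535974
blue 1730
[ 0.4323 -0.2798  0.0601] [1.5474 1.503  0.2108]
top [0.8723 1.421  0.2033]
[1.0706 1.3795 0.1651]
```

View pics/s7.png

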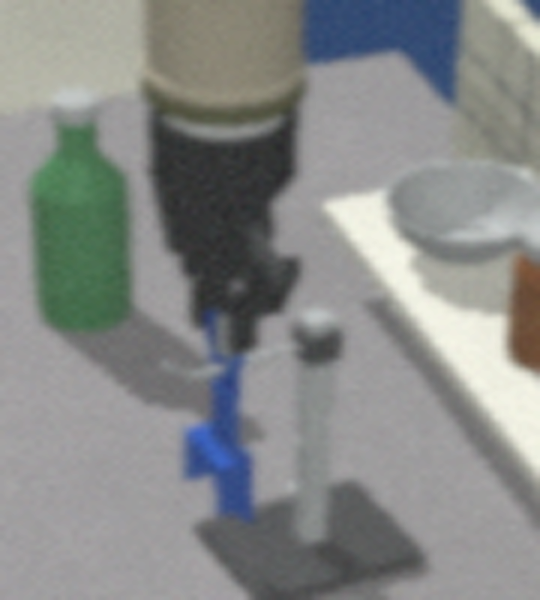

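Request:
apply_moves --targets '[0, 0, -0.7, 0, 0.06, 0, 20, -0.1, 0, -1.4, 0, 0.12, 0, 20, -0.1, 0, -1.4, 0, 0.12, 0, 20]'

```text
t: 9.93
ee_pos: [0.5793, 0.1308, 0.1765]
orientation: [0.662, -0.041, 0.747, 0.037]
wrist_force: [0.2, 0.2, -2.2]
gripper_width: 0.0281
```

Request:
apply_moves --targets '[0.1, 0, -0.7, 0, 0.06, 0, 20, 0, 0, -1.4, 0, 0.12, 0, 20, -0.2, 0, -2.6, 0, 0.23, 0, 20, -0.2, 0, -2.6, 0, 0.23, 0, 20]'

```text
t: 10.42
ee_pos: [0.5774, 0.1305, 0.1758]
orientation: [0.572, -0.045, 0.818, 0.032]
wrist_force: [0.4, -0.8, -1.7]
gripper_width: 0.0284
```

```bash
python3 look.py s8; python3 - <<'E'
from workcell import *
from h import *
o=get_obs();R=quat(o['orientation'])
print('rows for world dirs: outward',R.inv().apply([-np.cos(.107),-np.sin(.107),0]),'up',R.inv().apply([0,0,1]))
print(np.arccos(-R.as_matrix()[2,0]), 'window ctr', o['ee_pos']+R.apply([-.0115,0,0]))
E
```

```text
10.425 [0.5774 0.1305 0.1758] [ 0.4161 -0.845  -1.7393] [ 0.0272 -0.4761 -0.0103] 0.02842017449032611
blue 1590
[ 0.4329 -0.2872  0.0601] [1.5441 1.5086 0.2287]
top [0.589  0.1359 0.2216]
[1.0303 1.1813 0.1638]
rows for world dirs: outward [ 0.34164644  0.00332233 -0.93982268] up [-9.39828055e-01  1.77995837e-04 -3.41647764e-01]
0.34866965071155215 window ctr [0.58078115 0.13084705 0.18695931]
```

View pics/s8.png

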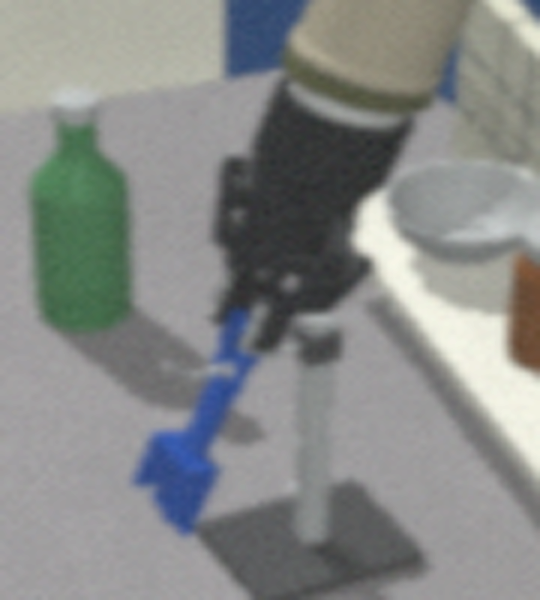

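Request:
apply_moves --targets '[1, 0, -3.2, 0, 0, 0, 20, 2.3, 0, -7, 0, 0, 0, 20, 3.3, 0, -10, 0, 0, 0, 20, 3.3, 0, -10, 0, 0, 0, 20]'

```text
t: 10.98
ee_pos: [0.5661, 0.1293, 0.1768]
orientation: [0.573, -0.045, 0.818, 0.032]
wrist_force: [-0.2, -0.1, 0.2]
gripper_width: 0.0279
```

Request:
apply_moves --targets '[0.7, 0, -2, 0, 0, 0, 20, 1.5, 0, -4.5, 0, 0, 0, 20, 1.5, 0, -4.5, 0, 0, 0, 20]'

```text
t: 11.35
ee_pos: [0.5612, 0.1287, 0.177]
orientation: [0.573, -0.045, 0.818, 0.032]
wrist_force: [-0.1, -0.5, -0.4]
gripper_width: 0.0285
```

```bash
python3 look.py s9; python3 - <<'E'
from workcell import *
from h import *
o=get_obs();R=quat(o['orientation'])
print('window ctr', o['ee_pos']+R.apply([-.0115,0,-.001]))
E
```

```text
11.35 [0.5612 0.1287 0.177 ] [-0.0528 -0.4709 -0.4086] [ 0.0691 -0.4406 -0.0301] 0.02846691531791135
blue 1680
[ 0.4339 -0.2905  0.0601] [1.5459 1.5091 0.2247]
top [0.5721 0.1356 0.2205]
[1.0294 1.2101 0.1638]
window ctr [0.56429945 0.12907261 0.18810602]
```

View pics/s9.png

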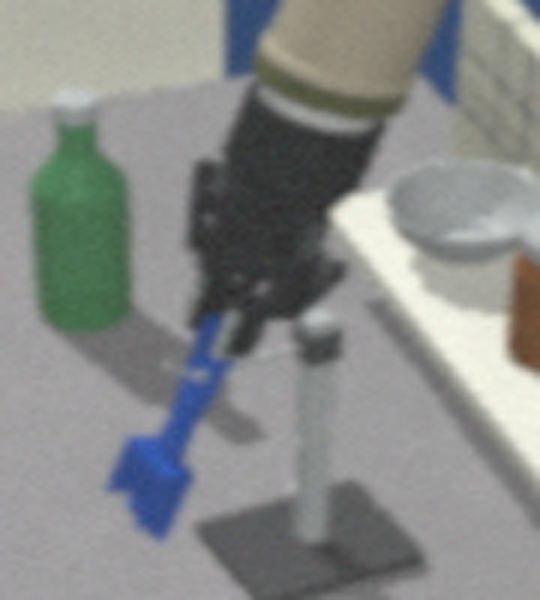

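Request:
apply_moves --targets '[0.3, 0, -3, 0, 0, 0, 20, -0.8, 0, -6.7, 0, 0, 0, 20, -0.8, 0, -6.7, 0, 0, 0, 20]'

```text
t: 11.78
ee_pos: [0.5552, 0.1281, 0.1803]
orientation: [0.573, -0.045, 0.818, 0.032]
wrist_force: [-0.2, 0.1, -1.4]
gripper_width: 0.0284
```

Request:
apply_moves --targets '[-1.2, 0, -2.6, 0, 0, 0, 20, -2.4, 0, -5.1, 0, 0, 0, 20, -2.4, 0, -5.1, 0, 0, 0, 20]'

```text
t: 12.15
ee_pos: [0.5512, 0.1277, 0.1845]
orientation: [0.573, -0.045, 0.817, 0.032]
wrist_force: [0.6, 0.5, -1.2]
gripper_width: 0.0281
```

```bash
python3 look.py s10; python3 - <<'E'
from workcell import *
from h import *
o=get_obs();R=quat(o['orientation'])
print('window ctr', o['ee_pos']+R.apply([-.0115,0,-.001]))
E
```

```text
12.15 [0.5512 0.1277 0.1845] [ 0.5845  0.466  -1.2158] [ 0.0112 -0.4419  0.0782] 0.02807824165499388
blue 1695
[ 0.4407 -0.2802  0.06  ] [1.5465 1.51   0.2347]
top [0.5614 0.1319 0.2294]
[1.0055 1.1753 0.1648]
window ctr [0.55424694 0.12798154 0.19557391]
```

View pics/s10.png

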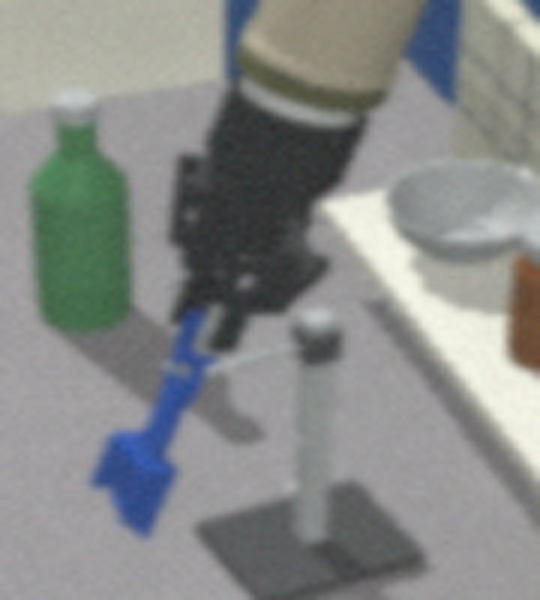

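Request:
apply_moves --targets '[-1.2, 0, -2.6, 0, 0, 0, 20, -2.4, 0, -5.1, 0, 0, 0, 20, -3.6, 0, -7.7, 0, 0, 0, 20, -3.6, 0, -7.7, 0, 0, 0, 20]'

```text
t: 12.7
ee_pos: [0.5453, 0.127, 0.1907]
orientation: [0.573, -0.045, 0.817, 0.032]
wrist_force: [-0.4, 0.6, -0.9]
gripper_width: 0.0283
```

Request:
apply_moves --targets '[-1.2, 0, -2.6, 0, 0, 0, 20, -2.4, 0, -5.1, 0, 0, 0, 20, -3.6, 0, -7.7, 0, 0, 0, 20, -3.6, 0, -7.7, 0, 0, 0, 20]'

```text
t: 13.2
ee_pos: [0.5393, 0.1263, 0.1969]
orientation: [0.574, -0.045, 0.817, 0.032]
wrist_force: [-0.1, -0.8, -1.4]
gripper_width: 0.0282
```

Request:
apply_moves --targets '[-1.2, 0, -2.6, 0, 0, 0, 20, -2.4, 0, -5.1, 0, 0, 0, 20, -3.6, 0, -7.7, 0, 0, 0, 20, -4.8, 0, -10.2, 0, 0, 0, 20, -4.8, 0, -10.2, 0, 0, 0, 20]'

```text
t: 13.82
ee_pos: [0.5312, 0.1255, 0.2051]
orientation: [0.574, -0.045, 0.817, 0.032]
wrist_force: [-0.2, -0.2, 0.1]
gripper_width: 0.0282
```

```bash
python3 look.py s11; python3 - <<'E'
from workcell import *
from h import *
o=get_obs();R=quat(o['orientation'])
print('window ctr', o['ee_pos']+R.apply([-.0115,0,-.001]))
E
```

```text
13.825 [0.5312 0.1255 0.2051] [-0.2231 -0.2463  0.0955] [ 0.0012 -0.4397  0.0035] 0.028163506193667517
blue 1717
[ 0.4341 -0.2879  0.06  ] [1.5463 1.5035 0.256 ]
top [0.5419 0.1296 0.2508]
[0.9383 1.0409 0.1681]
window ctr [0.53428688 0.12578511 0.21614435]
```

View pics/s11.png

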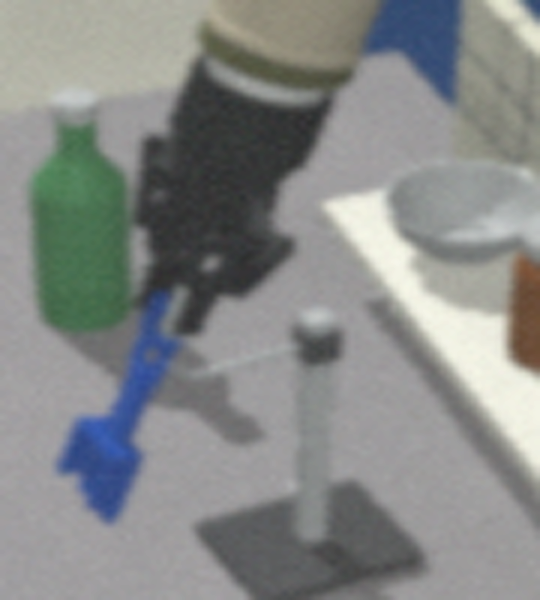

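The window is clear of the tip. Moving further out and up.

Request:
apply_moves --targets '[-5, 0, -12, 0, 0, 0, 20, -11, 0, -28, 0, 0, 0, 20, -17, 0, -42, 0, 0, 0, 20, -22, 0, -56, 0, -0.12, 0, 20, -28, 0, -60, 0, -0.24, 0, 20, -34, 0, -62, 0, -0.349, 0, 20, -34, 0, -62, 0, -0.349, 0, 20, -34, 0, -62, 0, -0.349, 0, 20]'

```text
t: 14.88
ee_pos: [0.485, 0.1204, 0.2586]
orientation: [0.707, -0.039, 0.705, 0.039]
wrist_force: [0.3, -0.8, -0.9]
gripper_width: 0.0284
```

```bash
python3 - <<'E'
from workcell import *
from h import *
np.set_printoptions(precision=4,suppress=True,linewidth=150)
o=get_obs();R=quat(o['orientation']);print(o['t'],o['ee_pos'],o['wrist_force'],np.arccos(-R.as_matrix()[2,0]),o['joint_pos'])
S=capture('side');T=capture('top')
for n,p in(('s12',S),('t12',T)):
    np.savez(n+'.npz',**{k:p[k] for k in ['color','depth','mtx','rvec','tvec']})
    w=cloud(p)
    m=(w[...,2]>.05)&(abs(w[...,0]-.67)<.06)&(abs(w[...,1]+.208)<.06)
    for lo,hi in((.05,.078),(.078,.105)):
        q=w[m&(w[...,2]>lo)&(w[...,2]<hi)];print(n,lo,len(q),q.min(0),q.max(0),(q.min(0)+q.max(0))/2)
    c=p['color'].astype(int)
    bl=(c[...,2]>c[...,0]+35)&(w[...,2]>.1)&(abs(w[...,0]-.5)<.12)&(abs(w[...,1]-.12)<.1)
    P=w[bl]; 
    for z in np.arange(.1,.28,.01):
        k=P[(P[:,2]>=z)&(P[:,2]<z+.01)]
        if len(k):print(round(z,2),len(k),k.min(0),k.max(0))
a=cv2.resize(S['color'][70:310,250:430],None,fx=3.3,fy=2.5,interpolation=cv2.INTER_CUBIC)
cv2.imwrite('pics/s12.png',cv2.convertScaleAbs(a,alpha=1.5)[:,:,::-1])
E
```

```text
14.875 [0.485  0.1204 0.2586] [ 0.3189 -0.7536 -0.8855] 0.0019337368493007885 [-0.3956  0.2491  0.0487  2.0313 -0.0164  0.8597  1.3438]
s12 0.05 311 [ 0.6268 -0.2523  0.0501] [ 0.7106 -0.1666  0.0779] [ 0.6687 -0.2094  0.064 ]
s12 0.078 198 [ 0.6264 -0.2525  0.078 ] [ 0.7112 -0.166   0.0945] [ 0.6688 -0.2093  0.0863]
0.15 3 [0.4847 0.1032 0.1579] [0.4956 0.1087 0.1596]
0.16 14 [0.475  0.1001 0.1614] [0.4929 0.1447 0.1691]
0.17 18 [0.4703 0.0947 0.1702] [0.4908 0.1424 0.1798]
0.18 16 [0.4717 0.0964 0.1803] [0.4902 0.1396 0.1896]
0.19 16 [0.4726 0.0964 0.1909] [0.4914 0.1395 0.1998]
0.2 55 [0.4697 0.0959 0.2   ] [0.4925 0.1451 0.2099]
0.21 9 [0.4812 0.1095 0.2101] [0.4892 0.1339 0.2199]
0.22 7 [0.4811 0.1102 0.2203] [0.487  0.122  0.2298]
0.23 8 [0.4799 0.1101 0.2303] [0.4903 0.1199 0.2373]
0.24 8 [0.4814 0.1079 0.2415] [0.4865 0.1185 0.2496]
0.25 11 [0.4814 0.1095 0.2504] [0.4859 0.1298 0.2598]
0.26 10 [0.4823 0.1031 0.261 ] [0.4862 0.1287 0.2696]
0.27 4 [0.4834 0.1066 0.2703] [0.4856 0.1154 0.279 ]
t12 0.05 69 [ 0.6293 -0.2485  0.0507] [ 0.711  -0.1665  0.0779] [ 0.6701 -0.2075  0.0643]
t12 0.078 100 [ 0.6287 -0.2504  0.0796] [ 0.7124 -0.1682  0.0992] [ 0.6705 -0.2093  0.0894]
```

View pics/s12.png

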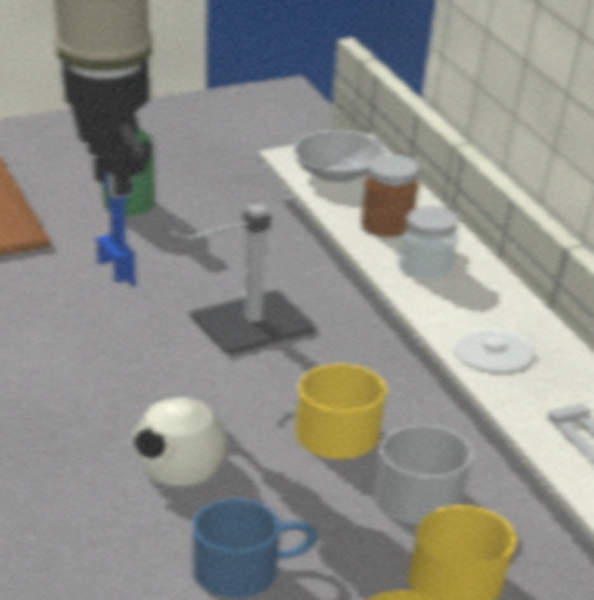

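```bash
python3 - <<'E'
from workcell import *
from h import *
np.set_printoptions(precision=3,suppress=True,linewidth=150)
o=get_obs();print(rel(o,[.6615,-.21,.285],down(.107)),rel(o,[.485,.12,.285],down(.107)))
E
```

```text
[ -27.192 -347.778  138.64     0.003    0.001   -0.   ] [-27.165  -0.341  -0.426   0.003   0.001  -0.   ]
```

Request:
apply_moves --targets '[-15, -20, 0, 0, 0, 0, 20, -27, -55, 10, 0, 0, 0, 20, -27, -100, 30, 0, 0, 0, 20, -27, -145, 50, 0, 0, 0, 20, -27, -190, 70, 0, 0, 0, 20, -27, -235, 90, 0, 0, 0, 20, -27, -280, 110, 0, 0, 0, 20, -27, -315, 125, 0, 0, 0, 20]'

```text
t: 15.98
ee_pos: [0.6453, -0.1814, 0.2834]
orientation: [0.706, -0.038, 0.707, 0.039]
wrist_force: [0.7, 0.3, -0.8]
gripper_width: 0.0285
```

```bash
python3 - <<'E'
from workcell import *
from h import *
np.set_printoptions(precision=3,suppress=True,linewidth=150)
o=get_obs();print(o['ee_pos'],o['gripper_width'],rel(o,[.6615,-.21,.285],down(.107)))
E
```

```text
[ 0.645 -0.181  0.283] 0.028488222289279316 [ -1.612 -30.227  12.948   0.002  -0.001  -0.001]
```

Request:
apply_moves --targets '[0, -15, 6.5, 0, 0, 0, 20, 0, -30, 13, 0, 0, 0, 20, 0, -30, 13, 0, 0, 0, 20, 0, -30, 13, 0, 0, 0, 20]'

```text
t: 16.48
ee_pos: [0.6614, -0.2083, 0.2835]
orientation: [0.705, -0.039, 0.707, 0.04]
wrist_force: [-0.2, -0.3, -0.8]
gripper_width: 0.0284
```

```bash
cat > look2.py <<'E'
from workcell import *
from h import *
import sys
np.set_printoptions(precision=4,suppress=True,linewidth=150)
o=get_obs();print(o['t'],o['ee_pos'],o['wrist_force'],o['gripper_width'])
n=sys.argv[1]
S=capture('side');T=capture('top')
cv2.imwrite(f'pics/s{n}.png',cv2.convertScaleAbs(cv2.resize(S['color'][150:310,310:450],None,fx=4.2,fy=3.7,interpolation=cv2.INTER_CUBIC),alpha=1.5)[:,:,::-1])
cv2.imwrite(f'pics/t{n}.png',cv2.convertScaleAbs(cv2.resize(T['color'][140:260,320:460],None,fx=5,fy=5,interpolation=cv2.INTER_CUBIC),alpha=1.3)[:,:,::-1])
for nm,p in(('side',S),('top',T)):
    w=cloud(p);c=p['color'].astype(int)
    bl=(c[...,2]>c[...,0]+40)&(c[...,2]>c[...,1]+30)&(w[...,2]>.01)&(abs(w[...,0]-.66)<.1)&(abs(w[...,1]+.2)<.1)
    P=w[bl];print(nm,len(P))
    for z in np.arange(.02,.3,.02):
        k=P[(P[:,2]>=z)&(P[:,2]<z+.02)]
        if len(k):print(round(z,2),len(k),k.min(0),k.max(0))
    m=(w[...,2]>.078)&(w[...,2]<.1)&(abs(w[...,0]-.67)<.06)&(abs(w[...,1]+.208)<.06)&~bl
    q=w[m]
    if len(q):print('pot',len(q),(q.min(0)+q.max(0))/2,q.max(0)-q.min(0))
E
python3 look2.py 13
```

```text
16.475 [ 0.6614 -0.2083  0.2835] [-0.2308 -0.2838 -0.8195] 0.028434150457494447
side 217
0.16 1 [ 0.6676 -0.2217  0.1773] [ 0.6676 -0.2217  0.1773]
0.18 30 [ 0.6496 -0.2317  0.1828] [ 0.6681 -0.1846  0.1996]
0.2 37 [ 0.6478 -0.2302  0.2   ] [ 0.6715 -0.186   0.2196]
0.22 96 [ 0.6445 -0.2308  0.2214] [ 0.6698 -0.1844  0.2391]
0.24 20 [ 0.6557 -0.2167  0.2404] [ 0.6648 -0.2012  0.2594]
0.26 18 [ 0.6566 -0.2183  0.2615] [ 0.6633 -0.2075  0.28  ]
0.28 10 [ 0.6568 -0.2214  0.2818] [ 0.6618 -0.206   0.2922]
pot 204 [ 0.6682 -0.2094  0.0855] [0.0826 0.0845 0.0148]
top 43
0.18 1 [ 0.6539 -0.1853  0.1988] [ 0.6539 -0.1853  0.1988]
0.2 4 [ 0.6567 -0.1851  0.2014] [ 0.6647 -0.1837  0.2146]
0.22 36 [ 0.6464 -0.2033  0.2209] [ 0.6645 -0.1841  0.2385]
0.24 1 [ 0.6597 -0.1986  0.2424] [ 0.6597 -0.1986  0.2424]
pot 37 [ 0.6651 -0.1874  0.0902] [0.0687 0.0395 0.0186]
```

View pics/s13.png

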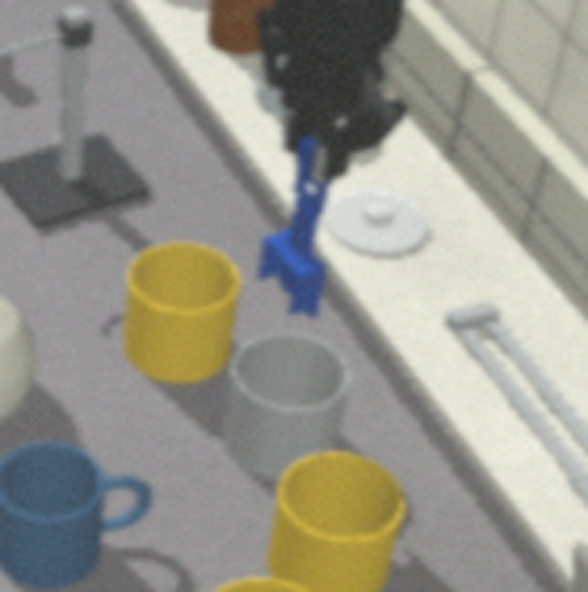

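Request:
apply_moves --targets '[15, 0, 0, 0, 0, 0, 20, 35, 0, 0, 0, 0, 0, 20, 55, 0, 0, 0, 0, 0, 20, 75, 0, 0, 0, 0, 0, 20, 95, 0, 0, 0, 0, 0, 20, 110, 0, 0, 0, 0, 0, 20, 120, 0, 0, 0, 0, 0, 20, 120, 0, 0, 0, 0, 0, 20]'

```text
t: 17.58
ee_pos: [0.6609, -0.208, 0.163]
orientation: [0.705, -0.039, 0.707, 0.04]
wrist_force: [-0.5, 0.3, -0.6]
gripper_width: 0.0282
```

```bash
python3 look2.py 14
```

```text
17.575 [ 0.6609 -0.208   0.163 ] [-0.4592  0.2661 -0.5527] 0.028186588477152618
side 179
0.06 16 [ 0.6498 -0.2263  0.0681] [ 0.6674 -0.1863  0.0795]
0.08 28 [ 0.6462 -0.2316  0.0805] [ 0.6681 -0.1859  0.0995]
0.1 84 [ 0.6446 -0.2313  0.1011] [ 0.6671 -0.1856  0.1192]
0.12 17 [ 0.6552 -0.2154  0.1205] [ 0.6637 -0.2001  0.1388]
0.14 15 [ 0.6563 -0.2183  0.1407] [ 0.6618 -0.2074  0.158 ]
0.16 16 [ 0.6573 -0.2231  0.1602] [ 0.6632 -0.1973  0.1747]
0.2 3 [ 0.6563 -0.2064  0.2135] [ 0.6582 -0.2024  0.2155]
pot 174 [ 0.6688 -0.2096  0.0889] [0.0834 0.0859 0.0216]
top 31
0.08 3 [ 0.6518 -0.1851  0.0901] [ 0.6591 -0.1844  0.0938]
0.1 25 [ 0.6466 -0.1993  0.1033] [ 0.6628 -0.1837  0.1187]
0.12 2 [ 0.6514 -0.1982  0.1209] [ 0.6611 -0.1913  0.1218]
0.24 1 [ 0.6432 -0.169   0.2562] [ 0.6432 -0.169   0.2562]
pot 39 [ 0.6714 -0.1838  0.0886] [0.0773 0.0318 0.0211]
```

View pics/s14.png

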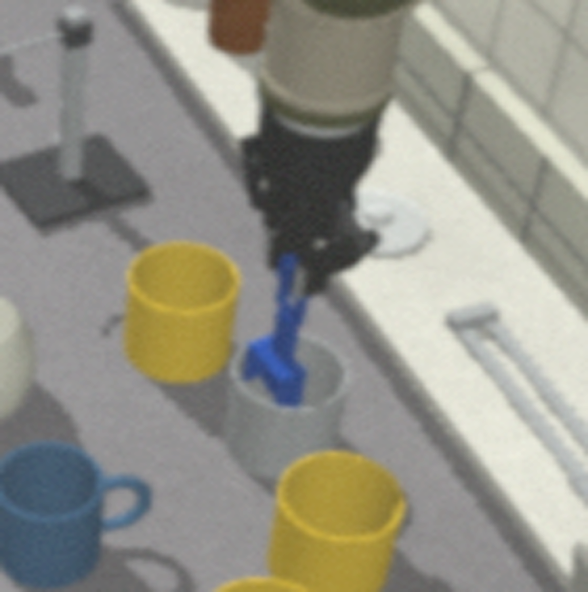

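The blade is inside the rim. Lowering on, then feeling for the floor.

Request:
apply_moves --targets '[8, 0, 0, 0, 0, 0, 20, 16, 0, 0, 0, 0, 0, 20, 24, 0, 0, 0, 0, 0, 20, 31, 0, 0, 0, 0, 0, 20, 36, 0, 0, 0, 0, 0, 20, 36, 0, 0, 0, 0, 0, 20]'

```text
t: 18.42
ee_pos: [0.6614, -0.2083, 0.1277]
orientation: [0.706, -0.039, 0.706, 0.039]
wrist_force: [-0.1, 0.2, -0.5]
gripper_width: 0.0284
```

Request:
apply_moves --targets '[2, 0, 0, 0, 0, 0, 20, 4, 0, 0, 0, 0, 0, 20, 4, 0, 0, 0, 0, 0, 20]'

```text
t: 18.8
ee_pos: [0.6613, -0.2083, 0.1236]
orientation: [0.706, -0.039, 0.706, 0.039]
wrist_force: [0.6, -0.2, -0.5]
gripper_width: 0.0285
```

Request:
apply_moves --targets '[1, 0, 0, 0, 0, 0, 20, 2, 0, 0, 0, 0, 0, 20, 2, 0, 0, 0, 0, 0, 20]'

```text
t: 19.18
ee_pos: [0.6612, -0.2082, 0.1215]
orientation: [0.706, -0.039, 0.707, 0.039]
wrist_force: [0.1, 0.7, -0.9]
gripper_width: 0.0284
```

Request:
apply_moves --targets '[1, 0, 0, 0, 0, 0, 20, 2, 0, 0, 0, 0, 0, 20, 2, 0, 0, 0, 0, 0, 20]'

```text
t: 19.55
ee_pos: [0.6612, -0.2082, 0.1194]
orientation: [0.705, -0.039, 0.707, 0.04]
wrist_force: [0.2, -0.5, -1.2]
gripper_width: 0.0288
```

Request:
apply_moves --targets '[1, 0, 0, 0, 0, 0, 20, 1.5, 0, 0, 0, 0, 0, 20, 1.5, 0, 0, 0, 0, 0, 20]'

```text
t: 19.92
ee_pos: [0.6611, -0.2082, 0.1178]
orientation: [0.705, -0.039, 0.707, 0.04]
wrist_force: [-0.5, -0.9, -0.4]
gripper_width: 0.0283
```

```bash
python3 look2.py 15
```

```text
19.925 [ 0.6611 -0.2082  0.1178] [-0.485  -0.8544 -0.3589] 0.028295859119793706
side 86
0.04 2 [ 0.6542 -0.2011  0.0582] [ 0.6588 -0.1985  0.0584]
0.06 40 [ 0.6461 -0.2205  0.06  ] [ 0.6657 -0.1894  0.0763]
0.08 16 [ 0.6545 -0.217   0.0805] [ 0.6615 -0.2024  0.0983]
0.1 19 [ 0.6558 -0.22    0.1012] [ 0.6626 -0.2047  0.1195]
0.12 5 [ 0.6601 -0.2156  0.1202] [ 0.6613 -0.2019  0.1265]
0.16 4 [ 0.6544 -0.2056  0.1658] [ 0.6584 -0.2004  0.17  ]
pot 179 [ 0.668  -0.2099  0.0878] [0.0855 0.0839 0.0195]
top 17
0.06 17 [ 0.6477 -0.1984  0.0614] [ 0.6618 -0.187   0.0729]
pot 29 [ 0.6719 -0.1828  0.0883] [0.0753 0.0275 0.0165]
```

View pics/s15.png

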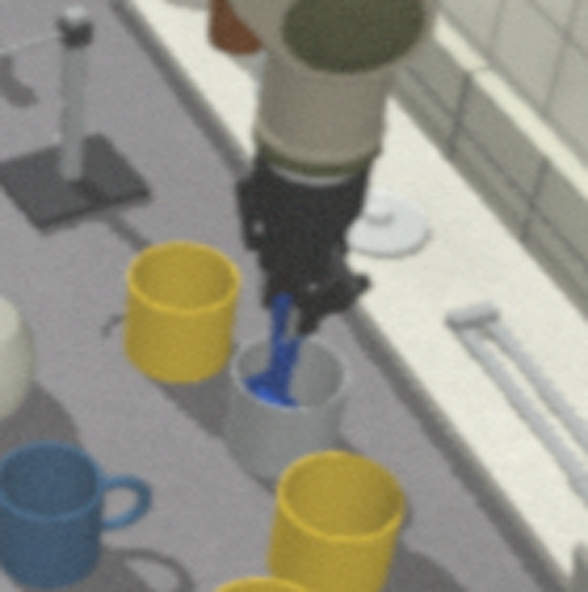

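Request:
apply_moves --targets '[0.8, 0, 0, 0, 0, 0, 20, 1.5, 0, 0, 0, 0, 0, 20, 1.5, 0, 0, 0, 0, 0, 20]'

```text
t: 20.4
ee_pos: [0.662, -0.2083, 0.1174]
orientation: [0.706, -0.039, 0.706, 0.039]
wrist_force: [-0.8, -0.0, 5.8]
gripper_width: 0.0286
```

Request:
apply_moves --targets '[-0.5, 0, 0, 0, 0, 0, 20, -0.5, 0, 0, 0, 0, 0, 33, -0.5, 0, 0, 0, 0, 0, 40, -0.5, 0, 0, 0, 0, 0, 60, -0.5, 0, 0, 0, 0, 0, 85, -0.5, 0, 0, 0, 0, 0, 85, -0.5, 0, 0, 0, 0, 0, 85]' --grip_force 20

```text
t: 21.28
ee_pos: [0.662, -0.2083, 0.1179]
orientation: [0.706, -0.039, 0.706, 0.039]
wrist_force: [-0.4, 0.3, 0.1]
gripper_width: 0.085
```

```bash
python3 look2.py 16
```

```text
21.275 [ 0.662  -0.2083  0.1179] [-0.3702  0.328   0.0846] 0.08499825589427021
side 53
0.04 1 [ 0.6509 -0.1868  0.0578] [ 0.6509 -0.1868  0.0578]
0.06 6 [ 0.644  -0.2182  0.0631] [ 0.6578 -0.205   0.0777]
0.08 8 [ 0.639  -0.22    0.0814] [ 0.6485 -0.2109  0.0981]
0.1 2 [ 0.6331 -0.2244  0.1103] [ 0.635  -0.2197  0.1194]
0.12 2 [ 0.6271 -0.2292  0.1365] [ 0.6277 -0.2275  0.1387]
0.14 19 [ 0.6197 -0.2304  0.143 ] [ 0.6301 -0.2032  0.1599]
0.16 15 [ 0.6196 -0.2304  0.1601] [ 0.6283 -0.201   0.1657]
pot 168 [ 0.6694 -0.2096  0.0861] [0.0843 0.0872 0.0163]
top 17
0.04 2 [ 0.6456 -0.1989  0.0582] [ 0.656  -0.1949  0.0592]
0.06 15 [ 0.6451 -0.198   0.0614] [ 0.6592 -0.1873  0.0695]
pot 28 [ 0.6713 -0.1824  0.0892] [0.077  0.0274 0.019 ]
```

View pics/s16.png

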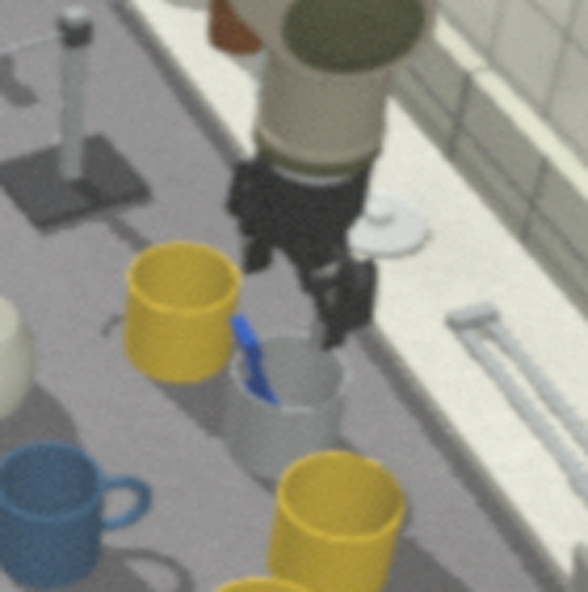

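The scoop leans on the rim about 0.3 rad, as expected. Retreating upward.

Request:
apply_moves --targets '[-15, 0, 0, 0, 0, 0, 85, -35, 0, 0, 0, 0, 0, 85, -65, 0, 0, 0, 0, 0, 85, -105, 0, 0, 0, 0, 0, 85, -150, 0, -30, 0, 0, 0, 85, -190, 20, -80, 0, 0, 0, 85, -200, 60, -120, 0, 0, 0, 85, -200, 100, -150, 0, 0, 0, 85]'

```text
t: 22.38
ee_pos: [0.5005, -0.1254, 0.321]
orientation: [0.708, -0.038, 0.704, 0.039]
wrist_force: [0.0, 0.6, 0.1]
gripper_width: 0.0851
```

Request:
apply_moves --targets '[0, 0, 0, 0, 0, 0, 85, 0, 0, 0, 0, 0, 0, 85, 0, 0, 0, 0, 0, 0, 85, 0, 0, 0, 0, 0, 0, 85]'

```text
t: 22.88
ee_pos: [0.5009, -0.1261, 0.3207]
orientation: [0.708, -0.038, 0.705, 0.038]
wrist_force: [0.3, 0.6, -0.7]
gripper_width: 0.0852
```

```bash
python3 look2.py 17; python3 - <<'E'
from workcell import *
from h import *
np.set_printoptions(precision=4,suppress=True,linewidth=150)
print(get_obs()['dq'])
T=capture('top');w=cloud(T)
for nm,x,y,r,lo in(('salt',.475,-.08,.06,.06),('mug',.49,-.25,.07,.06),('oil',.597,.45,.05,.1),('pot',.669,-.209,.06,.08)):
    q=w[(abs(w[...,0]-x)<r)&(abs(w[...,1]-y)<r)&(w[...,2]>lo)&(w[...,2]<.23)]
    if len(q):print(nm,(q.min(0)+q.max(0))/2)
T0=load('top0.npz');w=cloud(T0)
for nm,x,y,r,lo in(('salt',.475,-.08,.06,.06),('mug',.49,-.25,.07,.06),('oil',.597,.45,.05,.1),('pot',.669,-.209,.06,.08)):
    q=w[(abs(w[...,0]-x)<r)&(abs(w[...,1]-y)<r)&(w[...,2]>lo)&(w[...,2]<.23)]
    if len(q):print(nm,(q.min(0)+q.max(0))/2)
E
```

```text
22.875 [ 0.5009 -0.1261  0.3207] [ 0.3419  0.613  -0.722 ] 0.08515729648757754
side 51
0.04 1 [ 0.66   -0.2031  0.0582] [ 0.66   -0.2031  0.0582]
0.06 4 [ 0.6472 -0.2192  0.0602] [ 0.6586 -0.2127  0.0769]
0.08 8 [ 0.6392 -0.2191  0.0803] [ 0.6476 -0.2081  0.0972]
0.1 4 [ 0.6329 -0.2265  0.1012] [ 0.6402 -0.2201  0.1199]
0.12 2 [ 0.6284 -0.2262  0.1299] [ 0.63   -0.2242  0.137 ]
0.14 19 [ 0.6191 -0.2296  0.1421] [ 0.6278 -0.2015  0.1599]
0.16 13 [ 0.621  -0.2278  0.1601] [ 0.6292 -0.1995  0.1648]
pot 192 [ 0.6689 -0.2103  0.0866] [0.0852 0.0857 0.017 ]
top 102
0.04 3 [ 0.6456 -0.2299  0.0531] [ 0.6633 -0.202   0.0576]
0.06 44 [ 0.6407 -0.2293  0.0606] [ 0.6625 -0.1866  0.0781]
0.08 6 [ 0.647  -0.2139  0.0833] [ 0.6525 -0.1991  0.0992]
0.1 9 [ 0.6412 -0.219   0.1052] [ 0.6463 -0.1979  0.1197]
0.12 2 [ 0.6362 -0.2009  0.1206] [ 0.6412 -0.1957  0.1348]
0.14 9 [ 0.6267 -0.2249  0.1419] [ 0.6353 -0.197   0.1588]
0.16 29 [ 0.6217 -0.2275  0.1603] [ 0.6326 -0.198   0.172 ]
pot 94 [ 0.6719 -0.2089  0.0884] [0.0858 0.0816 0.0205]
[-0.0029 -0.0013 -0.0019  0.0028 -0.0001  0.0012  0.0006]
salt [ 0.4718 -0.0753  0.0864]
mug [ 0.4644 -0.2861  0.0907]
oil [0.5965 0.4504 0.1542]
pot [ 0.6674 -0.2086  0.1258]
salt [ 0.4749 -0.0795  0.087 ]
mug [ 0.4877 -0.2513  0.0791]
oil [0.5968 0.4496 0.1557]
pot [ 0.6716 -0.2086  0.0928]
```

View pics/s17.png

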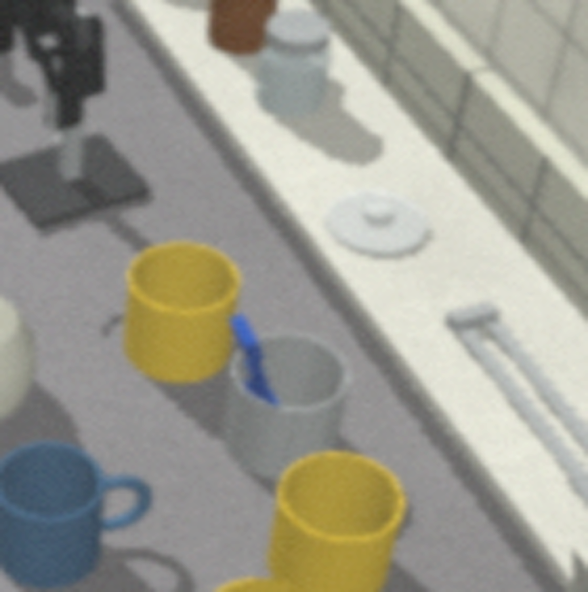

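View pics/t17.png

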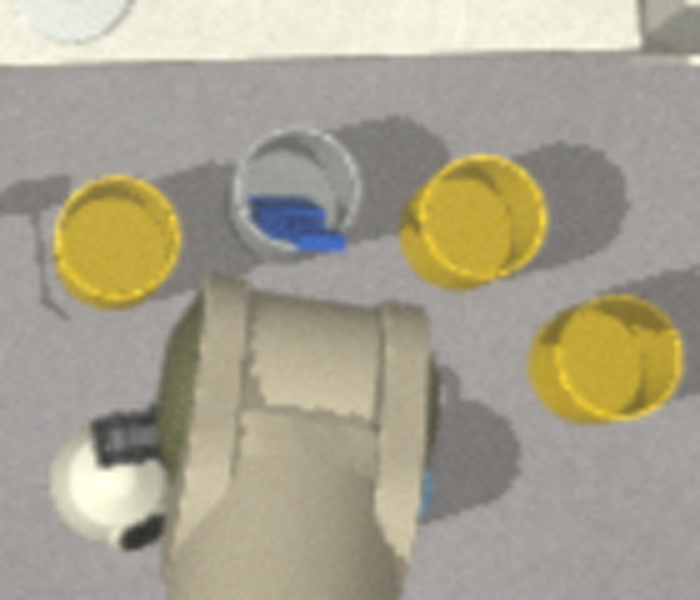

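```bash
python3 -c "
from workcell import *
print(sign_off())"
```

```text
the job is handed in; nothing more can be done
None
```

The scoop is off the peg and standing blade down in the steel dabba, released, and I handed the job in at about 23 s of the 72 s allowed. `sign_off` reports no verdict, so these are my own readings.

**What I did:**
- I gripped the tab across y, lifted the scoop to the middle of its vertical play and slid it outward.
- I tilted it 0.35 rad to gain clearance, then followed the upturn over the tip.
- I untilted it, carried it to the dabba and lowered it until the blade touched the floor (about 6 N upward at the wrist). Then I let go and retreated.

**Last checks:**
- **Scoop:** it leans on the rim by about 0.3 rad. Its lower end should be about 14 mm above the counter, worked out from the visible tab height and the lean because the end itself is hidden in the pot. Two views 1.6 s apart showed no movement.
- **Dabba:** it is upright and within about 1 mm of its first position.
- **Bystanders:** the salt pig and oil bottle are where they were, within measurement. The arm hid the mug from the top camera at the end. It looks unmoved in the side view.
- **Robot:** it was clear of everything, hand open.

**Doubtful readings:**
- **Peg force:** the largest load I saw on the peg was a wrist reading of about 4 N as the fingers closed, because the closing pads dragged the scoop down. I relieved it at once. On the slide and upturn, the end-of-move wrist readings (about ±1 N of noise) showed no contact. Brief peaks between readings can't be ruled out.
- **Fingertips:** they appeared about 35 mm above the reported TCP in the side camera. I chose a grip height that works under either reading and did not resolve the difference.

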